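Clear the mug off the lock box and hold its latch open with the key

ROBOT

A 6-joint arm with a two-finger parallel gripper is mounted at the origin on the work surface. World frame = base frame: x ahead of the robot, y to its left, z up, the work surface at z = 0. Lengths are in m, angles in rad, forces in N, time in s.
With the tool pointing down it reaches from about 0.275 to 0.875 m from the base axis. Payload 12.5 kg.
Tool frame: the origin (TCP) lies at the very end of the fingers, on their centre line; the grasp point (between the pads) lies 19 mm behind it; z points along the fingers, y is the direction in which the jaws open and shut (so a half turn about z gives the same grasp; the last joint's range is limited). The gripper opens to 85 mm and grips with 20 to 120 N. Pads are 22 mm wide; open, the fingers measure 114 mm over their backs; the gripper's body (76 mm by 85 mm) begins 54 mm behind the grasp point. The pads swing forward as they close: fully open they stand 13 mm farther back than shut.
Start: joints at [1.194, 0.351, 1.652, -0, 1.139, -0.085], TCP at [0.158, 0.527, 0.231] pointing down, gripper open.
Joint ranges: [-2.75, 2.75], [-0.79, 2.1], [0.01, 2.65], [-1.57, 4.71], [0.07, 3.14], [-2.87, 2.87]. Speed limits (rad/s): [2.22, 2.22, 2.79, 3.14, 3.14, 3.14].

INTERFACE

Orientations are given as a unit quaternion [x, y, z, w].
In Python, from cell import readout, snapshot, job_done gives the robot as it stands. The module is installed in compiled form; this text tells all that it offers.
- The arm moves only by the tool play_rows, never from a script. Its argument "rows" is a list of rows, each a list of 7 numbers: the shift along the tool's x, y, z in mm, then the turn, a rotation vector about the tool's x, y, z in degrees, then the opening in per cent of the stroke, from 0 (shut) to 100 (fully open). A call has 1 to 5 rows; each row is the pose to reach, as a shift and turn from the pose commanded when the call began, along the tool's axes at that moment; what a row does not reach only later rows make up. A row lasts 1/10 s, in which the tool goes at most 50 mm and 8.59 degrees, less where a joint would pass 70% of its speed; a pose out of reach is approached as far as the arm can. A call with a gripper value outside its range is refused whole. The fingers move at their own pace and stop on an object; the grip force is fixed at half the most. Time passes only in rows, so rows that repeat a pose let the fingers close. It gives the time, the measured TCP pose, the force and the opening at its end, in the units of the state.
- readout.sense(): the state, without advancing time (a new reading comes with each control period).
- snapshot(name): name is "scene" or "side" or "wrist"; returns a dict with "img" (400x640x3 uint8, red, green, blue), "mtx" (3x3 intrinsics, pixels), "position" and "rotation" of the camera in the world; the wrist camera has in their place "T_tool_cam" (4x4, takes a point from camera to tool coordinates, whose origin is the TCP and whose axes are the flange's). Camera axes: x right, y up, looking along -z (the intrinsics and any distortion apply to the point x, -y, -z); pixel columns grow to the right and rows downward; lengths in m; the calibration is good to about 2 mm. A picture is of the moment at which its call begins: read the wrist's pose just before it. There is no depth.
- job_done(): hands the job in, once; it reports no verdict.
The state is a dict: "t": time; "joint_pos": joint angles; "joint_vel": joint speeds; "tau": joint torques, N m; "eef_pos": TCP position; "tcp_rot": TCP orientation; "force": force on the tool from outside, world axes, zero at the start; "ft_torque": the same for the moment, N m; "opening": finger opening in m.
Only numpy, scipy, OpenCV 4.12 (cv2) and the standard library are available. Lean on these libraries where they do the work, as an engineer would, in place of code of your own. Each camera call takes 0.05 s, during which the arm holds its last target. There are 200 camera calls.

TASK

The mug is standing on the lid of the steel lock box: hang it by its handle on the free upper arm of the mug tree. Then take the oblong-headed key from the wooden block, work it past the stiff pins until it is fully home in the lock in the lid, turn it clockwise a quarter turn as far as it goes, and finish still gripping it there, held turned against the spring, so that I can lift the lid. Leave everything else on the worktop where it is.

Things in the scene. Friction and masses are not known exactly. Their poses are not given: they have to be found in the camera images.
- mug: white ceramic mug, 64 mm across, 80 mm tall, 3 mm wall, about 0.17 kg, standing upright on the lock box's lid. Origin: centre of its underside, z up. Its handle is a loop of 8 mm round bar in the mug's y-z plane at +y, reaching 69 mm from the mug's axis; its opening runs from y = 32 to 61 mm, z = 22 to 68 mm.
- mug_handle (a point): middle of the opening of the mug's handle (mug frame: 0, 46, 45 mm)
- mug_tree: wooden mug tree, fixed. Origin: centre of its round foot's underside (foot 150 mm across). Post 18 mm across with a 26 mm ball on top, 279 mm tall in all. Two upper arms, along the tree's -x (free) and +x (a like mug hangs there, fixed). Two empty lower arms, 115 to 136 mm high, reach 88 mm out along +y and -y.
- free_arm (a point): point on the axis of the free upper arm, 55 mm from the post's axis, 230 mm high; axes as the tree's. The arm is 10 mm thick, runs along -x from the post (where it is 215 mm high), rises 15 degrees outward and ends in a 15 mm ball centred 85 mm from the post's axis, 238 mm high.
- lockbox: grey painted steel lock box with hinged lid and carrying handles at the ends, fixed; lid 186 mm (x) by 246 mm (y), its flat top at 120 mm. Origin: centre of its underside; its front is at -x.
- keyway (a point): centre of the mouth of the keyway in the lock's brass plug, 123 mm high, in the front half of the lid; z up, axes as the box's. The slot is 11.5 mm long (y) and 4.7 mm wide (x), its long edges bevelled to 10.7 mm over the top 3 mm; the key goes straight down. Two sprung sticky pins 16 and 21 mm deep resist it with 5 to 20 N over the last 12 mm.
- cylinder (a joint): angle of the lock's plug (rad): 0 as sprung (slot along the box's y), growing clockwise seen from above to the stop at 1.62. The spring pulls it back with up to 0.09 Nm. A gate blocks it beyond about 0.3 (0.6 if twisted hard) until the key is within 1.5 mm of home. The key has about 0.1 rad of play in the slot.
- box_key: the lock box's key, standing blade down in a slot of the wooden block, about 30 g: black moulded oblong head 9 mm thick (x), 30 mm wide (y), 36 mm tall (z). Origin: centre of the head's underside, the shoulder that rests on the block's top, or on the plug's face when home; z up. It is the same either way round.
- round_key: another key, in the block's other slot: black round head 25 mm across and 8 mm thick; leave it
- key_block: wooden block, 44 mm (x) by 124 mm (y) by 45 mm tall, fixed, with two slots 60 mm apart along its y, 36 mm deep, in which the two keys stand with their width along the block's y. Origin: centre of its underside.
- seed_tray_a: seed tray, black cells in a green base, 156 by 206 mm, 56 mm tall; bystander
- plate: blue saucer, 130 mm across, 20 mm tall; bystander
- sponge: yellow and green sponge, 65 by 105 by 34 mm; bystander
- soap_bottle: bottle, 60 mm across, 190 mm tall; bystander
- flower_pot: terracotta pot, 110 mm across, 90 mm tall; bystander
- wooden_spoon: wooden spoon, 240 mm long, lying flat; bystander
- key_tip (a point): tip of that key's flat steel blade, 30 mm below the key's origin. The blade is 10 mm wide (y) and 3.5 mm thick (x), tapering over its last 10 mm to 3 by 1.6 mm, with a 5 mm wide waist 7.5 to 15 mm below the origin.
Mind the look-alikes: they are no part of the job. Of the things that look like the mug, the larger one is meant.

How it is judged:
On the way, in this order (a step that is already met when the one before it is completed fails the run):
1. the mug hangs by its handle on the free upper arm of the tree, let go (contact force between mug and mug_tree above 0.5 N and distance between mug_handle and free_arm below 0.045 m and contact force between mug and the fingers below 0.05 N and contact force between mug and lockbox below 0.05 N), for 0.3 s.
2. the key is fully home in the lock, not yet turned (z of box_key in the frame of keyway below 0.003 m and horizontal distance between box_key and keyway below 0.004 m and value of joint cylinder below 0.5 rad), for 0.1 s.
3. the key is turned a quarter clockwise and held (value of joint cylinder above 1.3 rad and contact force between box_key and the fingers above 2 N), for 0.5 s.
At the end, for the whole second after the job is handed in: Still gripping (over 2 N): plug turned clockwise over 1.3 rad, key home (within 3 mm of the face, centred to 4 mm); the mug hangs at rest by its handle on the free upper arm (handle middle within 45 mm of the given point), carried by the tree alone (all of step 1 and all of step 3 and z of box_key in the frame of keyway below 0.003 m and horizontal distance between box_key and keyway below 0.004 m and height (world z) of mug above 0.1 m and linear speed of mug below 0.1 m/s); the arm keeps its last pose, push and grip.
It fails at once if a bystander is shoved or taken (moved more than 40 mm) (distance of any of round_key, seed_tray_a, plate, sponge, soap_bottle, flower_pot, wooden_spoon from where it was at the start of the episode above 0.04 m).
It also fails if it takes over 72 s, if anything falls off the work surface, if the arm or the gripper's body presses on something with over 40 N, if the wrist force passes 120 N, or if a joint passes its speed limit or range.

## Working session

There is one attempt and no reset: what is moved stays moved. The work goes in short steps, Python scripts to look and compute and a tool call to move; the robot and the scene stay as the last step left them, time stands still between calls to the robot, and variables do not carry over. Pictures are saved under pics/ and viewed, about 8 in all and at most 12, crops included, and the job is handed in when it is done.

Besides the shell and the picture viewer there is one more tool, called as name(argument=value, ...), one argument or row to a line, values as JSON. play_rows: Moves the arm, as the interface text tells. Its arguments: {"type":"object","properties":{"rows":{"type":"array"}},"required":["rows"]}

```bash
mkdir -p pics; cat > h.py <<'E'
import numpy as np, cv2, pickle
from scipy.spatial.transform import Rotation as R
def load(n): return pickle.load(open(f'pics/{n}.pkl','rb'))
def take(cam,n):
    from cell import readout, snapshot
    s=readout.sense(); d=snapshot(cam)
    if 'T_tool_cam' in d:
        T=np.eye(4);T[:3,:3]=R.from_quat(s['tcp_rot']).as_matrix();T[:3,3]=s['eef_pos']
        T=T@np.array(d['T_tool_cam']); d['position']=T[:3,3]; d['rotation']=T[:3,:3]
    d={k:d[k] for k in d}
    pickle.dump(d,open(f'pics/{n}.pkl','wb')); cv2.imwrite(f'pics/{n}.png',d['img'][:,:,::-1]); return d
def ray(d,u,v):
    p=cv2.undistortPoints(np.array([[[u,v]]],float),np.array(d['mtx']),np.array(d['dist']) if 'dist' in d else None)[0,0]
    r=np.array(d['rotation'])@np.array([p[0],-p[1],-1.]); return np.array(d['position']),r/np.linalg.norm(r)
def onz(d,u,v,z):
    o,r=ray(d,u,v); return o+r*(z-o[2])/r[2]
def tri(d1,a,d2,b):
    o1,r1=ray(d1,*a);o2,r2=ray(d2,*b)
    t=np.linalg.lstsq(np.c_[r1,-r2],o2-o1,rcond=None)[0]
    p,q=o1+r1*t[0],o2+r2*t[1]; return (p+q)/2,np.linalg.norm(p-q)
def proj(d,P):
    c=np.array(d['rotation']).T@(np.array(P)-d['position']); m=np.array(d['mtx'])
    return m[0,0]*c[0]/-c[2]+m[0,2], m[1,1]*-c[1]/-c[2]+m[1,2]
E
python3 - <<'E'
from h import *
from cell import readout
print(readout.sense())
for c in('scene','side','wrist'):
    d=take(c,c+'0'); print(c,[k for k in d],d['mtx'],d['position'],d['rotation'],d.get('T_tool_cam'))
a=[cv2.imread(f'pics/{c}0.png') for c in('scene','side')]
E
```

```text
{'t': 0.0, 'joint_pos': array([ 1.19438315e+00,  3.51260771e-01,  1.65245256e+00,  5.96294625e-06,
        1.13906699e+00, -8.46073270e-02]), 'joint_vel': array([ 0.00169626, -0.00119994,  0.0003129 ,  0.0023439 ,  0.00157695,
       -0.00030182]), 'tau': array([-1.85900702e-03, -5.06095970e+01, -2.91413158e+01, -2.06128107e-04,
        4.41163618e-03, -1.83257799e-05]), 'eef_pos': array([0.15807912, 0.52644197, 0.23073416]), 'tcp_rot': array([ 1.45387028e-01,  9.89374681e-01, -5.77508331e-04, -1.38311320e-04]), 'force': array([ 0.09065728, -0.40806925,  0.16144166]), 'ft_torque': array([-0.00533646,  0.03155354,  0.06135857]), 'opening': 0.08533205106055228}
scene ['img', 'mtx', 'position', 'rotation'] [[506.41398331   0.         319.58111061]
 [  0.         506.41398331 194.77895392]
 [  0.           0.           1.        ]] [ 1.24909794 -0.98004647  1.05932193] [0.40973163 0.14309273 0.27809386 0.85691789] None
side ['img', 'mtx', 'position', 'rotation'] [[508.10742839   0.         317.79541527]
 [  0.         508.10742839 206.45055083]
 [  0.           0.           1.        ]] [ 0.32593062 -1.04691444  1.08607073] [ 0.39080242 -0.03520378 -0.10746988  0.91350117] None
wrist ['img', 'mtx', 'T_tool_cam', 'position', 'rotation'] [[292.62305814   0.         319.33619569]
 [  0.         292.62305814 203.25080376]
 [  0.           0.           1.        ]] [0.09342563 0.54529855 0.3738001 ] [[ 0.28688269 -0.92508292 -0.24883713]
 [ 0.95796456  0.27663119  0.07602025]
 [-0.00148892 -0.26018605  0.96555735]] [[ 8.38723804e-04  9.65532101e-01  2.60282650e-01  6.73453592e-02]
 [ 9.99999547e-01 -9.27169272e-04  2.17026653e-04 -7.41477715e-04]
 [ 4.50872275e-04  2.60282350e-01 -9.65532441e-01 -1.42989655e-01]
 [ 0.00000000e+00  0.00000000e+00  0.00000000e+00  1.00000000e+00]]
```

View pics/scene0.png

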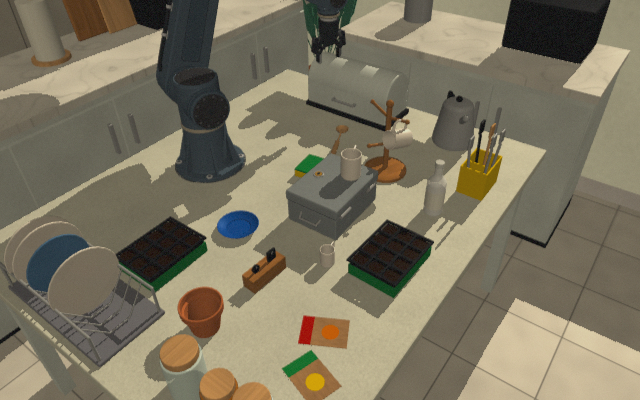

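View pics/side0.png

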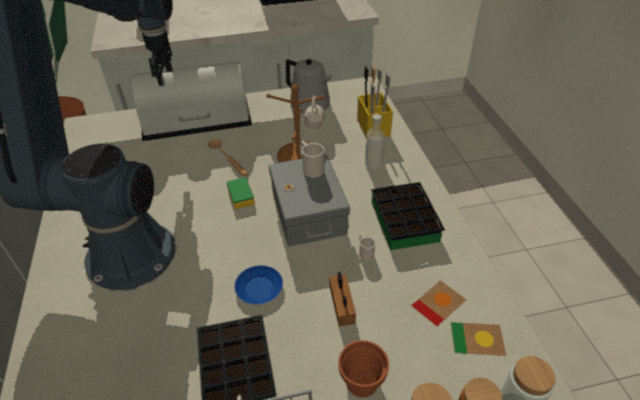

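The scene view shows the mug on the lid at (350,163), a small look-alike cup on the table at (327,255), the tree at (388,140) with its hanging mug at (398,138), the key block at (265,270), and the lock at (320,174). In the side view these are the mug (313,160), cup (367,248), lock (289,187), keys (342,290) and tree post (296,125). I'll enlarge both views to confirm.

```bash
python3 - <<'E'
s=open('h.py').read()
s=s.replace("    d={k:d[k] for k in d}\n","    else: d['rotation']=R.from_quat(d['rotation']).as_matrix()\n")
open('h.py','w').write(s)
import pickle
from h import *
for c in('scene0','side0'):
    d=load(c); d['rotation']=R.from_quat(d['rotation']).as_matrix(); pickle.dump(d,open(f'pics/{c}.pkl','wb'))
A=cv2.imread('pics/side0.png');B=cv2.imread('pics/scene0.png')
def crop(I,x,y,w,h,W,H):
    return cv2.resize(I[y:y+h,x:x+w],(W,H),interpolation=cv2.INTER_CUBIC)
o=np.vstack([np.hstack([crop(A,255,80,100,90,400,360),crop(B,285,90,130,117,400,360)]),
 np.hstack([crop(A,260,150,100,60,400,240)[:, :400],crop(A,320,265,40,60,160,240),crop(B,235,240,60,60,240,240)])])
cv2.imwrite('pics/c1.png',o)
E
```

```text
(no output)
```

View pics/c1.png

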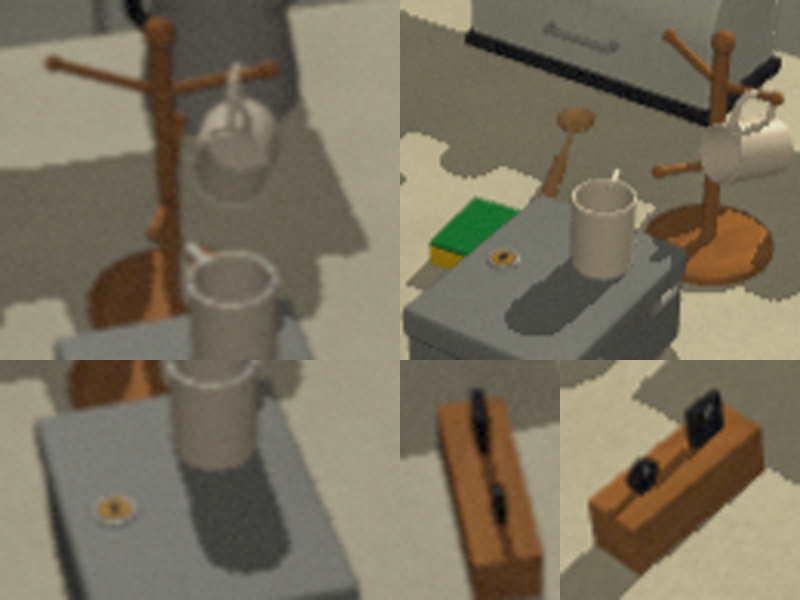

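```bash
python3 - <<'E'
from h import *
A=load('side0');B=load('scene0')
np.set_printoptions(precision=4,suppress=True)
for n,a,b in [('armtip',(268,95.7),(372.1,101.7)),('postball',(295,87.5),(390,103)),('rim',(313.2,150),(351.3,155)),('handletop',(303,143),(354.9,146.9)),
 ('lock',(288.75,187.5),(318.8,173.9)),('keyhead',(340,280.5),(271.3,255)),('roundkey',(344.8,300.5),(255.4,268.8))]:
    print(n,*tri(A,a,B,b))
print('lock',onz(A,288.75,187.5,.123),onz(B,318.8,173.9,.123))
def mid(I,x0,x1,y0,y1): pass
# wood block contour corner + lid corners
for n,d,win in(('A',A,(320,270,365,330)),('B',B,(235,240,295,300))):
    h=cv2.cvtColor(d['img'],cv2.COLOR_RGB2HSV); x0,y0,x1,y1=win
    m=((h[...,1]>110)&(h[...,0]<20)).astype(np.uint8); k=np.zeros_like(m);k[y0:y1,x0:x1]=m[y0:y1,x0:x1]
    c=max(cv2.findContours(k,0,2)[0],key=cv2.contourArea); print(n,cv2.approxPolyDP(c,2,True)[:,0].tolist())
# lid corners in side
print([onz(A,*p,.12).round(4) for p in [(260+40/4,150+62/4),(260+357/4,150+230/4)]], [onz(B,285+405*.325-130,90+308*.325,.12)])
for z in (0.045,): print([onz(B,235+(u-560)/4,240+(v-360)/4,z).round(4) for u,v in [(590,500),(635,530),(763,440),(720,403)]])
E
```

```text
armtip [0.4691 0.351  0.2351] 0.0009394430501549584
postball [0.552  0.3236 0.2675] 0.0011829298716247944
rim [0.5566 0.0945 0.1947] 0.0004353152629180359
handletop [0.5366 0.1444 0.1885] 0.0025049281483586587
lock [0.4704 0.0419 0.1171] 0.003651935331435496
keyhead [ 0.54   -0.2745  0.0591] 0.00304410827008093
roundkey [ 0.5364 -0.3356  0.056 ] 0.0012520295065800101
lock [0.4694 0.0325 0.123 ] [0.4741 0.0382 0.123 ]
A [[345, 274], [341, 275], [340, 287], [338, 275], [329, 277], [339, 325], [354, 323], [355, 312]]
B [[283, 255], [275, 251], [275, 257], [269, 262], [265, 256], [256, 264], [259, 266], [256, 273], [250, 268], [242, 275], [244, 285], [255, 293], [285, 267]]
[array([0.4333, 0.1477, 0.12  ]), array([ 0.6156, -0.0858,  0.12  ])] [array([ 0.4414, -0.0808,  0.12  ])]
[array([ 0.5152, -0.3649,  0.045 ]), array([ 0.5579, -0.367 ,  0.045 ]), array([ 0.5747, -0.2541,  0.045 ]), array([ 0.5269, -0.2438,  0.045 ])]
```

Tree post (0.552,0.324), with the free arm towards azimuth 162°. Mug axis (0.556,0.094), handle towards about 112°. The oblong key is the farther one, and the height and size checks agree. I'll move above the mug for a close look.

play_rows(
  rows=[
    [0,0,-50,0,0,0,100],
    [0,0,-100,0,0,0,100],
    [-10,-5,-130,0,0,0,100],
    [-50,-30,-130,0,0,0,100],
    [-90,-55,-130,0,0,0,100],
  ],
)

```text
t: 0.65
eef_pos: [0.2289, 0.4475, 0.3618]
tcp_rot: [0.144, 0.99, 0.001, 0.0]
force: [0.7, 0.5, -0.5]
opening: 0.0857
```

play_rows(
  rows=[
    [-42,-25,0,0,0,0,100],
    [-84,-50,0,0,0,0,100],
    [-126,-75,0,0,0,0,100],
    [-168,-100,0,0,0,0,100],
    [-210,-125,0,0,0,0,100],
  ],
)

```text
t: 1.15
eef_pos: [0.3947, 0.2663, 0.3613]
tcp_rot: [0.145, 0.989, 0.0, 0.0]
force: [0.8, 1.4, -0.4]
opening: 0.0855
```

play_rows(
  rows=[
    [-42,-24,0,0,0,8.5,100],
    [-84,-48,0,0,0,17,100],
    [-126,-72,0,0,0,25.5,100],
    [-168,-96,0,0,0,34,100],
    [-206,-119,0,0,0,42.5,100],
  ],
)

```text
t: 1.65
eef_pos: [0.558, 0.0929, 0.361]
tcp_rot: [0.497, 0.868, -0.0, -0.0]
force: [0.1, 0.6, -0.1]
opening: 0.0853
```

play_rows(
  rows=[
    [0,0,0,0,0,8.5,100],
    [0,0,0,0,0,8.5,100],
    [0,0,0,0,0,8.5,100],
  ],
)

```text
t: 1.95
eef_pos: [0.5565, 0.0951, 0.3612]
tcp_rot: [0.555, 0.832, -0.0, -0.0]
force: [-0.7, -0.3, 0.7]
opening: 0.0854
```

```bash
python3 -c "
from h import *
take('wrist','w1')"
```

```text
(no output)
```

View pics/w1.png

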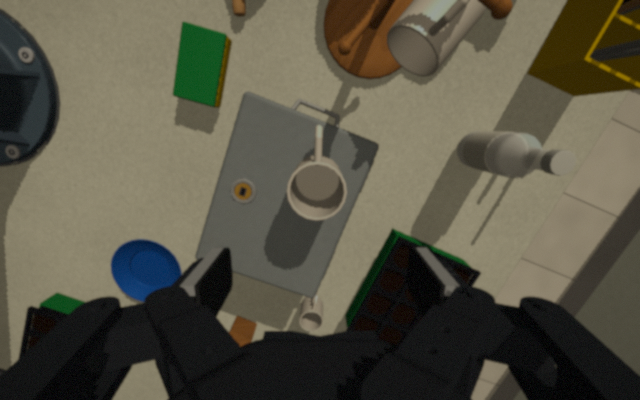

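The wrist view shows the mug rim around (317,190), its handle running up to (320,127), the lock plug at (243,190), and the lid corners at (247,93), (378,146), (323,297) and (196,255). The small cup at (311,317) is the look-alike to ignore.

```bash
python3 - <<'E'
from h import *
np.set_printoptions(precision=4,suppress=True)
d=load('w1'); g=d['img'].astype(int)
rim=[onz(d,*p,.2) for p in[(288,190),(346,188),(317,160),(316,221)]]; print('rim',rim)
m=((g.min(2)>125)&(g.max(2)-g.min(2)<40)).astype(np.uint8)
for v in range(122,168,4): print(v,np.nonzero(m[v,295:345])[0]+295)
for z in(.19,.185): print('handle',onz(d,319.3,130,z),onz(d,319.3,150,z))
h=cv2.cvtColor(d['img'],cv2.COLOR_RGB2HSV)
k=((h[...,1]>110)&(h[...,0]<30)&(h[...,2]>60)).astype(np.uint8)[175:205,228:258]
ys,xs=np.nonzero(k); print('lock px',xs.mean()+228,ys.mean()+175,len(xs)); print(onz(d,xs.mean()+228,ys.mean()+175,.123))
c=[onz(d,*p,.12) for p in[(247,93),(378,146),(323,297),(196,255)]]; print(c,sum(c)/4)
for a,b in((0,1),(1,2),(2,3),(3,0)):
    e=c[b]-c[a];print(np.linalg.norm(e),np.degrees(np.arctan2(e[1],e[0])))
E
```

```text
rim [array([0.5245, 0.0804, 0.2   ]), array([0.5806, 0.1061, 0.2   ]), array([0.5409, 0.1217, 0.2   ]), array([0.5653, 0.0598, 0.2   ])]
122 []
126 [318 319 320]
130 [317 318 319 320]
134 [317 318 319 320]
138 []
142 []
146 []
150 []
154 []
158 []
162 [317]
166 []
handle [0.5315 0.1502 0.19  ] [0.5394 0.1312 0.19  ]
handle [0.5316 0.1501 0.185 ] [0.5396 0.1309 0.185 ]
lock px 242.56923076923076 190.78974358974358 195
[0.4677 0.0371 0.123 ]
[array([0.4325, 0.1556, 0.12  ]), array([0.6097, 0.1597, 0.12  ]), array([ 0.6297, -0.0715,  0.12  ]), array([ 0.4359, -0.0786,  0.12  ])] [0.527  0.0413 0.12  ]
0.17716200896719259 1.299606792956254
0.23202004530343748 -85.03621066453779
0.19390945054212652 -177.90263340518507
0.2342532698524287 90.83473564983255
```

play_rows(
  rows=[
    [-2,-4,50,0,0,-1.5,100],
    [-2,-4,100,0,0,-1.5,100],
    [-2,-4,145,0,0,-1.5,100],
    [-2,-4,180,0,0,-1.5,100],
    [-2,-4,211,0,0,-1.5,100],
  ],
)

```text
t: 2.5
eef_pos: [0.5529, 0.0923, 0.1488]
tcp_rot: [0.544, 0.839, -0.0, -0.0]
force: [0.4, -0.6, -0.2]
opening: 0.0854
```

play_rows(
  rows=[
    [0,0,0,0,0,0,0],
    [0,0,0,0,0,0,0],
    [0,0,0,0,0,0,0],
    [0,0,0,0,0,0,0],
    [0,0,0,0,0,0,0],
  ],
)

```text
t: 3.0
eef_pos: [0.5542, 0.0915, 0.1514]
tcp_rot: [0.546, 0.838, 0.001, 0.001]
force: [-0.3, 0.4, -2.5]
opening: 0.0621
```

play_rows(
  rows=[
    [0,0,0,0,0,0,0],
    [0,0,0,0,0,0,0],
    [0,0,0,0,0,0,0],
  ],
)

```text
t: 3.3
eef_pos: [0.5541, 0.0915, 0.1509]
tcp_rot: [0.546, 0.838, 0.0, 0.0]
force: [-0.7, 0.1, 6.5]
opening: 0.0616
```

play_rows(
  rows=[
    [0,0,-20,0,0,0,0],
    [0,0,-50,0,0,0,0],
    [0,0,-80,0,0,0,0],
    [30,-5,-80,0,0,0,0],
    [70,-10,-80,0,0,0,0],
  ],
)

```text
t: 3.8
eef_pos: [0.5167, 0.1512, 0.2309]
tcp_rot: [0.547, 0.837, 0.0, 0.001]
force: [-0.2, 0.9, -2.7]
opening: 0.0618
```

play_rows(
  rows=[
    [40,-7,0,0,0,8,0],
    [80,-13,0,0,0,16,0],
    [120,-20,0,0,0,24,0],
    [160,-26,0,0,0,32,0],
    [202,-33,0,0,0,39,0],
  ],
)

```text
t: 4.3
eef_pos: [0.4037, 0.3241, 0.2302]
tcp_rot: [0.796, 0.605, -0.0, 0.0]
force: [0.8, 0.3, -2.5]
opening: 0.0618
```

play_rows(
  rows=[
    [0,0,0,0,0,0,0],
    [0,0,0,0,0,0,0],
  ],
)

```text
t: 4.5
eef_pos: [0.4043, 0.3234, 0.2301]
tcp_rot: [0.794, 0.608, -0.0, 0.0]
force: [0.6, 0.4, -1.2]
opening: 0.0615
```

```bash
python3 -c "
from h import *
take('wrist','w2');take('side','s2');take('scene','c2')
from cell import readout
s=readout.sense();print(s['eef_pos'],s['tcp_rot'],s['joint_pos'])
A=cv2.imread('pics/s2.png')[70:190,220:380];B=cv2.imread('pics/c2.png')[80:200,300:460]
W=cv2.imread('pics/w2.png')
cv2.imwrite('pics/v2.png',np.vstack([W[0:300,0:640],cv2.resize(np.hstack([A,B]),(640,240),interpolation=cv2.INTER_CUBIC)]))
"
```

```text
[0.40532157 0.32223894 0.23017493] [ 7.94514486e-01  6.07245178e-01 -1.41237127e-04  7.36298231e-05] [ 5.81859923e-01  2.93738264e-01  1.73498398e+00 -1.85994295e-04
  1.11314177e+00  8.47561083e-01]
```

View pics/v2.png

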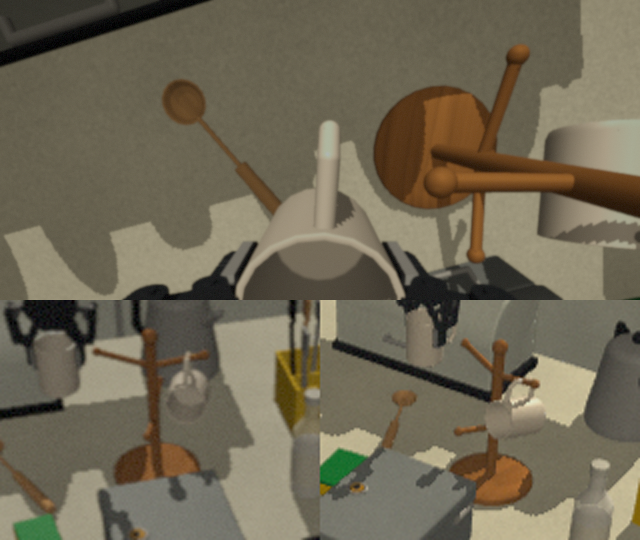

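In the wrist view the handle bar runs from (325,225) to (329,127), and the free arm's end ball is at (441,182) with the arm running right along row 182.

```bash
python3 - <<'E'
from h import *
np.set_printoptions(precision=4,suppress=True)
d=load('w2')
b=onz(d,441,182,.238)
# arm axis: intersect ray(565,182) with vertical plane? use arm slope: height unknown -> solve along
o,r=ray(d,560,182)
A=load('side0');B=load('scene0')
print('ball',b, 'pair',tri(load('s2'),(220+95/2,70+51/2),load('c2'),(300+145/2,80+43/2)))
post=np.array([.552,.3236])
for _ in range(1): 
    # point on arm ray where horizontal dist s from ball satisfies z=.238-s*tan15
    t=[(k,abs((o+r*k)[2]-(.238-np.tan(np.radians(15))*np.linalg.norm((o+r*k-b)[:2])))) for k in np.linspace(.02,.4,4000)]
    q=o+r*min(t,key=lambda x:x[1])[0]
    e=b-q; print('arm pt',q,'az',np.degrees(np.arctan2(e[1],e[0])),np.linalg.norm(e))
h0,h1=onz(d,325.5,222,.275),onz(d,329,132,.273); e=h1-h0; print('handle',h0,h1,np.degrees(np.arctan2(e[1],e[0])))
s=np.array([.4053,.3222]); e=h1[:2]-s; print(np.linalg.norm(e),np.degrees(np.arctan2(e[1],e[0])))
print('post in w2 top',[onz(d,u,v,.266) for u,v in[(640,200)]])
E
```

```text
ball [0.468  0.3467 0.238 ] pair (array([0.4681, 0.3553, 0.2335]), np.float64(0.0011241566034291925))
arm pt [0.5365 0.3244 0.2187] az 162.02222664735592 0.07453902451458502
handle [0.4132 0.3539 0.275 ] [0.4222 0.3834 0.273 ] 73.08745910797981
0.06351979650147857 74.61386655025163
post in w2 top [array([0.5295, 0.3287, 0.266 ])]
```

play_rows(
  rows=[
    [-4,12,6,0,0,1.5,0],
    [-6,30,6,0,0,1.5,0],
    [-6,48,6,0,0,1.5,0],
    [-6,66,6,0,0,1.5,0],
    [-6,83,6,0,0,1.5,0],
  ],
)

```text
t: 5.15
eef_pos: [0.4857, 0.2943, 0.2242]
tcp_rot: [0.803, 0.596, 0.0, 0.0]
force: [-0.7, 1.0, -1.8]
opening: 0.062
```

play_rows(
  rows=[
    [0,0,8,0,0,0,0],
    [0,0,16,0,0,0,0],
    [0,0,16,0,0,0,0],
  ],
)

```text
t: 5.45
eef_pos: [0.4826, 0.295, 0.2066]
tcp_rot: [0.802, 0.597, -0.001, -0.0]
force: [-0.6, -0.3, -1.3]
opening: 0.0615
```

```bash
python3 -c "
from h import *
take('wrist','w3');take('side','s3');take('scene','c3')
from cell import readout
s=readout.sense();print(s['eef_pos'],s['tcp_rot'],s['force'])
A=cv2.imread('pics/s3.png')[70:190,220:380];B=cv2.imread('pics/c3.png')[80:200,300:460]
W=cv2.imread('pics/w3.png')
cv2.imwrite('pics/v3.png',np.vstack([W[0:300,0:640],cv2.resize(np.hstack([A,B]),(640,240),interpolation=cv2.INTER_CUBIC)]))
"
```

```text
[0.48307273 0.29562273 0.20838591] [ 8.02259010e-01  5.96976113e-01 -1.32500620e-05 -3.28068715e-05] [ 1.01509384  0.00635881 -1.64592312]
```

View pics/v3.png

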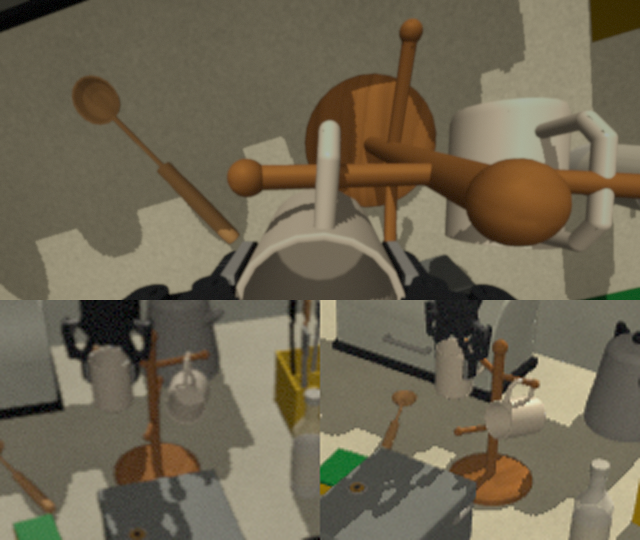

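The arm passes through the handle, under its top bar. Next: lower, tilt about the arm, and release.

play_rows(
  rows=[
    [0,0,4,0,0,0,0],
    [0,0,7,0,0,0,0],
    [0,0,7,0,0,0,0],
  ],
)

```text
t: 5.9
eef_pos: [0.483, 0.2954, 0.2009]
tcp_rot: [0.802, 0.597, -0.0, -0.0]
force: [0.1, 0.1, -1.7]
opening: 0.0618
```

play_rows(
  rows=[
    [5,0,4,0,7,0,0],
    [10,0,9,0,14,0,0],
    [14,0,14,0,20,0,0],
    [14,0,14,0,20,0,0],
  ],
)

```text
t: 6.3
eef_pos: [0.4866, 0.3076, 0.1863]
tcp_rot: [0.791, 0.587, 0.139, -0.104]
force: [0.6, -0.3, -2.7]
opening: 0.0617
```

play_rows(
  rows=[
    [-1,0,2,0,0,0,0],
    [-1,0,4,0,0,0,0],
    [-1,0,4,0,0,0,0],
  ],
)

```text
t: 6.6
eef_pos: [0.4879, 0.3096, 0.1837]
tcp_rot: [0.79, 0.588, 0.139, -0.103]
force: [-2.1, -5.5, 3.0]
opening: 0.0619
```

play_rows(
  rows=[
    [0,0,0,0,0,0,30],
    [0,0,0,0,0,0,100],
    [0,0,0,0,0,0,100],
    [0,0,0,0,0,0,100],
    [0,0,0,0,0,0,100],
  ],
)

```text
t: 7.1
eef_pos: [0.4875, 0.3094, 0.1832]
tcp_rot: [0.79, 0.588, 0.139, -0.104]
force: [0.3, -0.3, -0.2]
opening: 0.0855
```

```bash
python3 -c "
from h import *
take('wrist','w4');take('side','s4');take('scene','c4')
A=cv2.imread('pics/s4.png')[70:190,220:380];B=cv2.imread('pics/c4.png')[80:200,300:460]
W=cv2.imread('pics/w4.png')
cv2.imwrite('pics/v4.png',np.vstack([W[0:300,0:640],cv2.resize(np.hstack([A,B]),(640,240),interpolation=cv2.INTER_CUBIC)]))
"
```

```text
(no output)
```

View pics/v4.png

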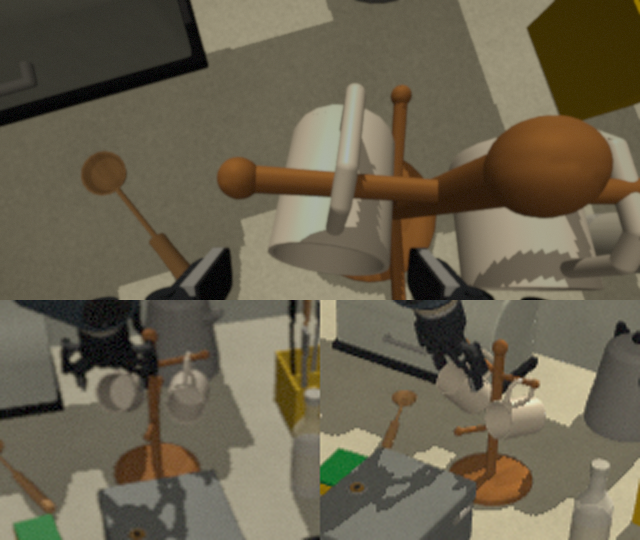

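The mug hangs on the free arm. I'll retreat and go above the keys.

play_rows(
  rows=[
    [0,0,-25,0,0,0,100],
    [0,0,-60,0,0,0,100],
    [0,0,-105,0,0,0,100],
    [0,0,-150,0,0,0,100],
  ],
)

```text
t: 7.65
eef_pos: [0.4722, 0.2595, 0.3255]
tcp_rot: [0.79, 0.588, 0.139, -0.104]
force: [0.9, 0.4, 0.5]
opening: 0.0852
```

play_rows(
  rows=[
    [0,0,0,0,-8,0,100],
    [0,0,0,0,-16,0,100],
    [0,0,0,0,-20,0,100],
  ],
)

```text
t: 7.95
eef_pos: [0.4731, 0.2605, 0.3251]
tcp_rot: [0.802, 0.597, -0.001, 0.002]
force: [0.7, -1.0, -0.2]
opening: 0.0855
```

play_rows(
  rows=[
    [-45,20,0,0,0,0,100],
    [-90,40,0,0,0,0,100],
    [-135,60,0,0,0,0,100],
    [-180,80,0,0,0,0,100],
    [-225,100,0,0,0,0,100],
  ],
)

```text
t: 8.45
eef_pos: [0.5036, 0.014, 0.3243]
tcp_rot: [0.802, 0.597, 0.0, 0.0]
force: [0.6, 1.2, 0.2]
opening: 0.0854
```

play_rows(
  rows=[
    [-45,20,10,0,0,0,100],
    [-90,40,20,0,0,0,100],
    [-135,60,30,0,0,0,100],
    [-180,80,40,0,0,-5,100],
    [-225,100,60,0,0,-10,100],
  ],
)

```text
t: 8.95
eef_pos: [0.5347, -0.2271, 0.2662]
tcp_rot: [0.746, 0.666, 0.0, 0.001]
force: [0.1, -0.1, 0.4]
opening: 0.0857
```

play_rows(
  rows=[
    [-40,14,40,0,0,0,100],
    [-40,14,80,0,0,0,100],
    [-40,14,80,0,0,0,100],
  ],
)

```text
t: 9.25
eef_pos: [0.5408, -0.2657, 0.18]
tcp_rot: [0.748, 0.664, -0.002, -0.005]
force: [-0.7, 0.7, 1.0]
opening: 0.0858
```

```bash
python3 -c "
from h import *
take('wrist','w5')
from cell import readout
s=readout.sense();print(s['eef_pos'],s['tcp_rot'],s['joint_pos'])
"
```

```text
[ 0.54232346 -0.26549888  0.18378063] [ 0.74761159  0.6641306  -0.00080685 -0.00260998] [-5.32374209e-01  4.99889931e-01  1.54935766e+00  7.52902977e-05
  1.09780837e+00 -4.14279624e-01]
```

View pics/w5.png

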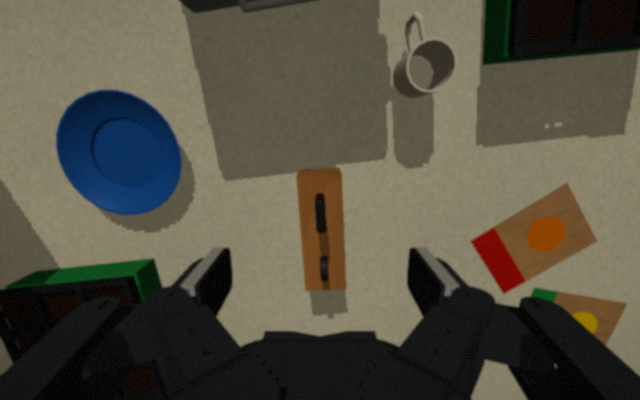

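The wrist view shows the oblong head at (320,213), spanning rows 194–232, the round head at (324,268), and the block top between (298,171) and (346,290). The oblong key is the longer head at the far end of the block. Measuring it.

```bash
python3 - <<'E'
from h import *
np.set_printoptions(precision=4,suppress=True)
d=load('w5'); g=d['img'].astype(int)
for (y0,y1) in((188,240),(245,288)):
    m=(g[y0:y1,306:338].max(2)<45).astype(np.uint8)
    c=max(cv2.findContours(m,0,2)[0],key=cv2.contourArea); print(cv2.minAreaRect(c),cv2.boundingRect(c))
    (x,y),_,_=cv2.minAreaRect(c); x+=306;y+=y0
    print(x,y,onz(d,x,y,.081),onz(d,x,y,.063),onz(d,x,y,.045))
def az(a,b): e=b-a; return np.degrees(np.arctan2(e[1],e[0])),np.linalg.norm(e)
P=[onz(d,*p,.045) for p in[(298,171),(341,169),(346,290),(306,291)]]
print(P,sum(P)/4,az(P[3],P[0]),az(P[2],P[1]),az(P[0],P[1]))
a,b=onz(d,320.5,194,.081),onz(d,321.5,220,.081);print(az(b,a))
for v in range(190,236,3): print(v,(np.nonzero(g[v,306:338].max(1)<45)[0]+306)[[0,-1]] if (g[v,306:338].max(1)<45).any() else '')
E
```

```text
((14.144672393798828, 25.02538299560547), (38.259666442871094, 8.54964542388916), 85.91438293457031) (10, 6, 10, 39)
320.1446723937988 213.02538299560547 [ 0.538  -0.2738  0.081 ] [ 0.5372 -0.2792  0.063 ] [ 0.5365 -0.2846  0.045 ]
((18.0, 23.0), (24.0, 6.0), 90.0) (15, 11, 7, 25)
324.0 268.0 [ 0.5353 -0.3261  0.081 ] [ 0.5344 -0.3353  0.063 ] [ 0.5334 -0.3446  0.045 ]
[array([ 0.5204, -0.2404,  0.045 ]), array([ 0.5614, -0.2433,  0.045 ]), array([ 0.5538, -0.3729,  0.045 ]), array([ 0.5112, -0.3693,  0.045 ])] [ 0.5367 -0.3065  0.045 ] (np.float64(85.94675792579636), np.float64(0.12918618610612012)) (np.float64(86.6636185466152), np.float64(0.12980220646944918)) (np.float64(-4.025079714453697), np.float64(0.04111907033876345))
(np.float64(85.42572967623882), np.float64(0.02322209867797203))
190 
193 
196 [317 323]
199 [316 323]
202 [316 323]
205 [316 323]
208 [316 324]
211 [316 324]
214 [316 324]
217 [317 324]
220 [317 324]
223 [317 325]
226 [317 325]
229 [317 325]
232 [319 323]
235
```

play_rows(
  rows=[
    [-11,-3,30,0,0,-2.8,40],
    [-11,-3,65,0,0,-2.8,40],
    [-11,-3,100,0,0,-2.8,40],
    [-11,-3,100,0,0,-2.8,40],
    [-11,-3,100,0,0,-2.8,40],
  ],
)

```text
t: 9.8
eef_pos: [0.5405, -0.2764, 0.0884]
tcp_rot: [0.731, 0.683, 0.0, 0.001]
force: [0.1, -0.3, 1.5]
opening: 0.0344
```

```bash
python3 -c "
from h import *
take('wrist','w6')
from cell import readout
s=readout.sense();print(s['eef_pos'],s['tcp_rot'],s['opening'])
d=load('w6');print(proj(d,[.538,-.276,.081]),proj(d,s['eef_pos']))
I=cv2.imread('pics/w6.png');cv2.imwrite('pics/v6.png',I[100:400,120:520])
"
```

```text
[ 0.5408637  -0.27679375  0.08893671] [7.30602025e-01 6.82800716e-01 5.27349997e-04 1.89322108e-03] 0.03397942485859972
(np.float64(317.73189499561255), np.float64(245.94696665091269)) (np.float64(323.18792727411704), np.float64(253.04454495761274))
```

View pics/v6.png

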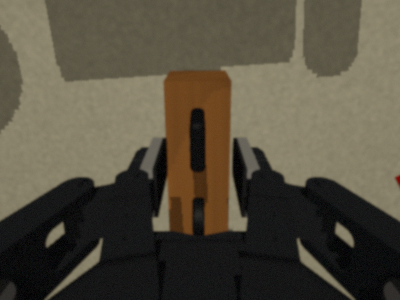

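Head at (317,240) in the full image, between the pads and straight. Descend and grip.

play_rows(
  rows=[
    [2,-2,20,0,0,0,40],
    [2,-2,39,0,0,0,40],
    [2,-2,39,0,0,0,40],
    [2,-2,39,0,0,0,0],
    [2,-2,39,0,0,0,0],
  ],
)

```text
t: 10.35
eef_pos: [0.5385, -0.275, 0.049]
tcp_rot: [0.731, 0.683, 0.0, 0.002]
force: [-1.6, 1.1, 8.3]
opening: 0.0083
```

play_rows(
  rows=[
    [0,0,0,0,0,0,0],
    [0,0,0,0,0,0,0],
    [0,0,0,0,0,0,0],
    [0,0,0,0,0,0,0],
    [0,0,0,0,0,0,0],
  ],
)

```text
t: 10.85
eef_pos: [0.5386, -0.275, 0.049]
tcp_rot: [0.731, 0.683, 0.0, 0.002]
force: [-0.9, 1.1, 6.5]
opening: 0.0082
```

play_rows(
  rows=[
    [0,0,-20,0,0,0,0],
    [0,0,-45,0,0,0,0],
    [0,0,-90,0,0,0,0],
    [0,0,-135,0,0,0,0],
    [30,-9,-170,0,0,0,0],
  ],
)

```text
t: 11.35
eef_pos: [0.5314, -0.2459, 0.2209]
tcp_rot: [0.732, 0.682, 0.001, 0.003]
force: [0.1, 0.5, 0.1]
opening: 0.0083
```

play_rows(
  rows=[
    [45,-13,0,0,0,-2,0],
    [90,-26,0,0,0,-4,0],
    [135,-39,0,0,0,-5.4,0],
    [180,-52,0,0,0,-5.4,0],
    [225,-66,0,0,0,-5.4,0],
  ],
)

```text
t: 11.85
eef_pos: [0.4797, -0.0132, 0.2182]
tcp_rot: [0.698, 0.716, 0.001, 0.001]
force: [0.8, 0.1, 0.0]
opening: 0.008
```

play_rows(
  rows=[
    [49,-17,0,0,0,0,0],
    [49,-17,0,0,0,0,0],
    [49,-17,0,0,0,0,0],
    [49,-17,0,0,0,0,0],
  ],
)

```text
t: 12.25
eef_pos: [0.4624, 0.033, 0.2174]
tcp_rot: [0.698, 0.716, 0.0, 0.001]
force: [1.0, 0.7, -0.5]
opening: 0.0082
```

```bash
python3 - <<'E'
from h import *
d=take('wrist','w7');take('side','s7');take('scene','c7')
from cell import readout
s=readout.sense();print(s['eef_pos'],s['tcp_rot'],s['opening'],s['force'])
print(proj(d,[.468,.037,.123]),proj(d,s['eef_pos']))
W=cv2.imread('pics/w7.png')[160:300,230:430]
A=cv2.imread('pics/s7.png')[100:210,260:350];B=cv2.imread('pics/c7.png')[100:210,280:400]
r=lambda I,w,h:cv2.resize(I,(w,h),interpolation=cv2.INTER_CUBIC)
cv2.imwrite('pics/v7.png',np.hstack([r(W,500,350),np.vstack([r(A,270,330),r(B,270,247)])[:350]]))
E
```

```text
[0.46216286 0.03265872 0.21682152] [6.98497542e-01 7.15612441e-01 4.83639813e-05 1.28595162e-04] 0.007820747641614077 [-0.41447854  0.17195454 -0.14432841]
(np.float64(328.07903801578306), np.float64(200.45514823126695)) (np.float64(322.130240370832), np.float64(252.43860228290137))
```

View pics/v7.png

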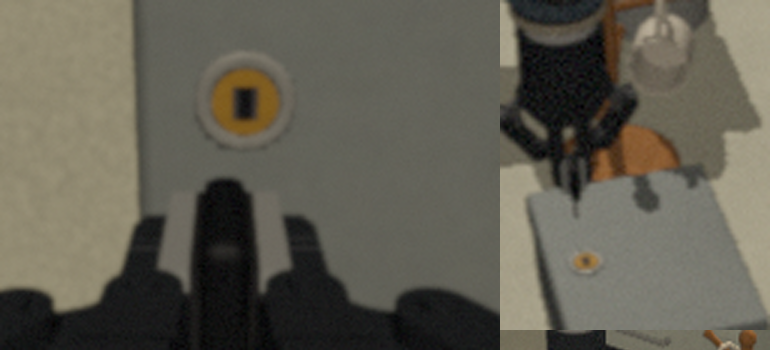

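The plug's centre is at (328,201), which matches the predicted (328.1,200.5), and the key is straight in the jaws. Refining the plug centre, slot angle, and key position.

```bash
python3 - <<'E'
from h import *
np.set_printoptions(precision=4,suppress=True)
d=load('w7'); h=cv2.cvtColor(d['img'],cv2.COLOR_RGB2HSV)
k=((h[...,1]>110)&(h[...,0]<30)&(h[...,2]>60)).astype(np.uint8); k[:180]=0;k[225:]=0;k[:,:300]=0;k[:,355:]=0
c=max(cv2.findContours(k,0,2)[0],key=cv2.contourArea); e=cv2.fitEllipse(c); print(e,onz(d,*e[0],.123))
f=np.zeros_like(k);cv2.drawContours(f,[c],-1,1,-1); s=(f==1)&(h[...,2]<70); f2=s.astype(np.uint8)
c2=max(cv2.findContours(f2,0,2)[0],key=cv2.contourArea);r=cv2.minAreaRect(c2);ys,xs=np.nonzero(s);print(r,xs.mean(),ys.mean(),onz(d,xs.mean(),ys.mean(),.123))
# lid edges az: left edge columns
g=d['img'].astype(int);P=[]
for v in(20,60,100,150,190,215):
    row=g[v,200:320]; dif=row[:,0]-row[:,2]; j=np.argmax(np.abs(np.convolve(dif,[1]*5+[-1]*5,'valid')))+204.5; P.append((j,v))
print(P); W=[onz(d,*p,.12) for p in P]; print([np.degrees(np.arctan2(*(W[i]-W[-1])[[1,0]])) for i in range(5)])
# head end in views: dark column run
print([ (v,g[v,312:330].mean().round()) for v in range(222,246,2)])
for z,y in((.217-.004+.036,.0326+.015),(.217-.004,.0326+.015)): print(proj(d,[.4621,y,z]))
E
```

```text
((327.5694580078125, 200.23670959472656), (25.669647216796875, 26.53790855407715), 80.35552978515625) [0.4676 0.0372 0.123 ]
((327.5, 201.0), (12.0, 7.0), 90.0) 327.4947368421053 201.06315789473683 [0.4675 0.0365 0.123 ]
[(np.float64(221.5), 20), (np.float64(228.5), 60), (np.float64(235.5), 100), (np.float64(282.5), 150), (np.float64(283.5), 190), (np.float64(284.5), 215)]
[np.float64(107.00666207274614), np.float64(108.92846498766261), np.float64(112.0950788572344), np.float64(91.40843988301008), np.float64(91.91336077136638)]
[(222, np.float64(94.0)), (224, np.float64(94.0)), (226, np.float64(94.0)), (228, np.float64(94.0)), (230, np.float64(86.0)), (232, np.float64(51.0)), (234, np.float64(31.0)), (236, np.float64(24.0)), (238, np.float64(16.0)), (240, np.float64(15.0)), (242, np.float64(13.0)), (244, np.float64(14.0))]
(np.float64(323.82666851214435), np.float64(252.09301603710935))
(np.float64(322.7458722518627), np.float64(223.5122721451995))
```

```bash
python3 - <<'E'
from h import *
np.set_printoptions(precision=4,suppress=True)
d=load('w6'); g=d['img'].astype(int)
for v in list(range(202,216,2))+list(range(262,280,2)): print(v,g[v,313:321].mean().round(),end='; ')
print('\n+y end bottom',onz(d,317,208,.045),'-y end top',onz(d,317.5,271,.081))
d=load('w7'); print('w7 +y end bottom at z .2128',onz(d,320,231.5,.2128),'top edge candidates',[onz(d,320,v,.2488) for v in(245,256,262)])
S=load('s7');C=load('c7')
for y in(-.004,-.002,0,.002): print(y,'tip side',proj(S,[.4621,.0326+y,.183]),'scene',proj(C,[.4621,.0326+y,.183]))
a=cv2.imread('pics/s7.png')[135:185,265:315];b=cv2.imread('pics/c7.png')[125:175,290:340]
cv2.imwrite('pics/v8.png',cv2.resize(np.hstack([a,b]),(800,400),interpolation=cv2.INTER_NEAREST))
E
```

```text
202 68.0; 204 68.0; 206 65.0; 208 40.0; 210 14.0; 212 14.0; 214 13.0; 262 14.0; 264 13.0; 266 14.0; 268 13.0; 270 18.0; 272 36.0; 274 48.0; 276 48.0; 278 47.0; 
+y end bottom [ 0.5382 -0.2645  0.045 ] -y end top [ 0.5368 -0.2913  0.081 ]
w7 +y end bottom at z .2128 [0.4608 0.043  0.2128] top edge candidates [array([0.4604, 0.0506, 0.2488]), array([0.4606, 0.0457, 0.2488]), array([0.4606, 0.043 , 0.2488])]
-0.004 tip side (np.float64(285.13534376044106), np.float64(172.62943188275452)) scene (np.float64(313.4128819085778), np.float64(158.21249756462643))
-0.002 tip side (np.float64(285.006395660105), np.float64(172.1782351286186)) scene (np.float64(313.80644919806224), np.float64(157.908473658471))
0 tip side (np.float64(284.8777063858644), np.float64(171.72794402174588)) scene (np.float64(314.19938372487843), np.float64(157.60493855050385))
0.002 tip side (np.float64(284.7492751592226), np.float64(171.27855583813192)) scene (np.float64(314.5916870137986), np.float64(157.30189106286485))
```

View pics/v8.png

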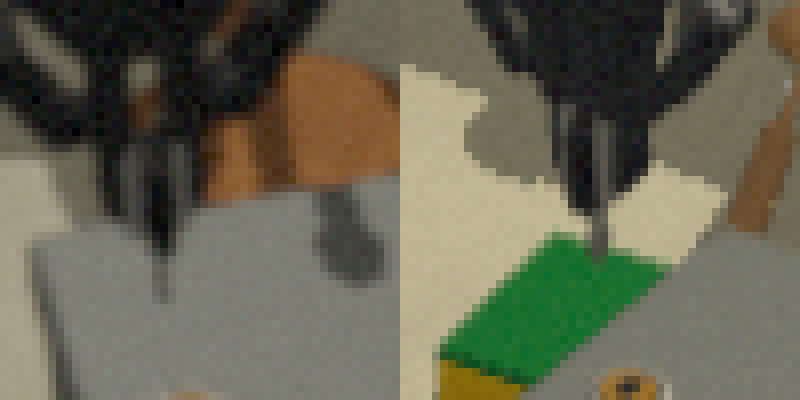

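Tip at side (285.3,172.3) and scene (314.8,157.3), within about 1 px of prediction. Moving over the slot and down to just above its mouth.

play_rows(
  rows=[
    [6,6,0,0,0,0,0],
    [6,6,20,0,0,0,0],
    [6,6,40,0,0,0,0],
    [6,6,54,0,0,0,0],
    [6,6,54,0,0,0,0],
  ],
)

```text
t: 12.9
eef_pos: [0.4671, 0.0398, 0.1611]
tcp_rot: [0.698, 0.716, -0.001, -0.001]
force: [-0.0, 0.2, -0.6]
opening: 0.0082
```

play_rows(
  rows=[
    [0,0,3,0,0,0,0],
    [0,0,6,0,0,0,0],
    [0,0,9,0,0,0,0],
    [0,0,11,0,0,0,0],
    [0,0,11,0,0,0,0],
  ],
)

```text
t: 13.4
eef_pos: [0.4678, 0.0398, 0.1517]
tcp_rot: [0.698, 0.716, 0.0, 0.0]
force: [0.5, 0.3, -1.4]
opening: 0.0081
```

```bash
python3 - <<'E'
from h import *
d=take('wrist','w9');take('side','s9');take('scene','c9')
from cell import readout
s=readout.sense();print(s['eef_pos'],s['tcp_rot'],s['opening'],s['force'],s['ft_torque'])
W=cv2.imread('pics/w9.png')[160:300,230:430]
A=cv2.imread('pics/s9.png')[140:215,250:325];B=cv2.imread('pics/c9.png')[130:205,280:355]
r=lambda I,w,h:cv2.resize(I,(w,h),interpolation=cv2.INTER_CUBIC)
cv2.imwrite('pics/v9.png',np.vstack([np.hstack([r(A,400,400),r(B,400,400)]),r(W[30:],800,200*1)]))
E
```

```text
[0.46776601 0.03981499 0.15184828] [6.97924183e-01 7.16171619e-01 1.43558611e-04 1.64040267e-04] 0.007968638149481582 [ 0.33317681 -0.07359864 -0.64186935] [-0.01163445 -0.18764818 -0.00747624]
```

View pics/v9.png

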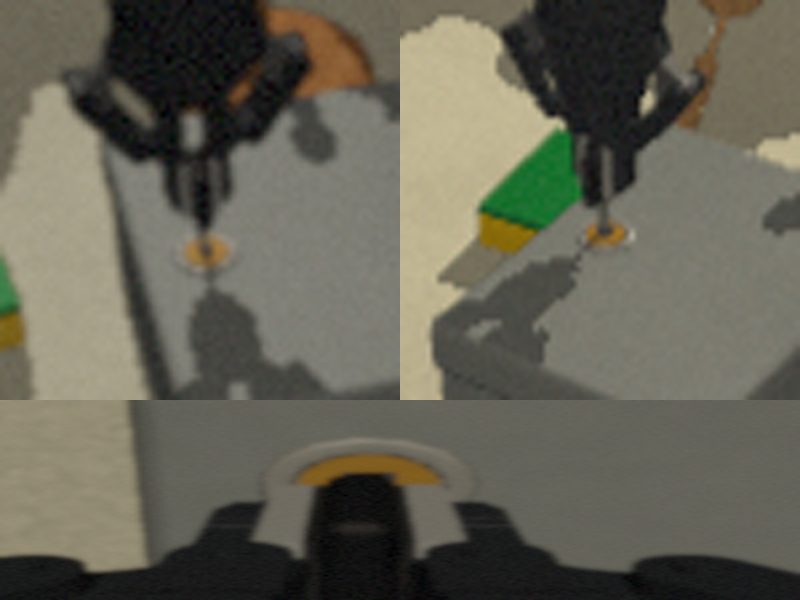

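The tip enters the slot, centred in both views. Continuing down in small steps.

play_rows(
  rows=[
    [0,0,2,0,0,0,0],
    [0,0,4,0,0,0,0],
    [0,0,6,0,0,0,0],
    [0,0,6,0,0,0,0],
  ],
)

```text
t: 13.95
eef_pos: [0.4682, 0.0398, 0.1457]
tcp_rot: [0.698, 0.716, 0.0, 0.0]
force: [4.4, 0.3, -1.8]
opening: 0.0084
```

play_rows(
  rows=[
    [0,1,1,0,0,0,0],
    [0,1,3,0,0,0,0],
    [0,1,5,0,0,0,0],
    [0,1,5,0,0,0,0],
  ],
)

```text
t: 14.35
eef_pos: [0.4685, 0.0398, 0.1404]
tcp_rot: [0.698, 0.716, -0.0, -0.0]
force: [2.1, -0.1, -2.2]
opening: 0.008
```

play_rows(
  rows=[
    [0,0,1,0,0,0,0],
    [0,0,3,0,0,0,0],
    [0,0,5,0,0,0,0],
    [0,0,5,0,0,0,0],
  ],
)

```text
t: 14.75
eef_pos: [0.4686, 0.0394, 0.1356]
tcp_rot: [0.698, 0.716, -0.0, 0.0]
force: [1.2, -5.0, 0.8]
opening: 0.0084
```

play_rows(
  rows=[
    [0,0,1,0,0,0,0],
    [0,0,3,0,0,0,0],
    [0,0,5,0,0,0,0],
    [0,0,5,0,0,0,0],
  ],
)

```text
t: 15.15
eef_pos: [0.4687, 0.0398, 0.1311]
tcp_rot: [0.698, 0.716, 0.0, 0.0]
force: [-0.5, -1.1, 8.7]
opening: 0.008
```

play_rows(
  rows=[
    [0,0,1,0,0,0,0],
    [0,0,2,0,0,0,0],
    [0,0,3,0,0,0,0],
    [0,0,3,0,0,0,0],
  ],
)

```text
t: 15.55
eef_pos: [0.4693, 0.0399, 0.1285]
tcp_rot: [0.698, 0.716, 0.001, 0.001]
force: [3.1, -0.5, 6.0]
opening: 0.0082
```

play_rows(
  rows=[
    [0,0,1,0,0,0,0],
    [0,0,2,0,0,0,0],
    [0,0,2,0,0,0,0],
  ],
)

```text
t: 15.85
eef_pos: [0.469, 0.0401, 0.1267]
tcp_rot: [0.698, 0.716, 0.001, 0.0]
force: [-1.9, 0.0, 18.1]
opening: 0.0083
```

play_rows(
  rows=[
    [0,0,1,0,0,0,0],
    [0,0,1,0,0,0,0],
  ],
)

```text
t: 16.05
eef_pos: [0.4692, 0.04, 0.1265]
tcp_rot: [0.698, 0.716, 0.001, 0.0]
force: [-7.0, 0.4, 30.7]
opening: 0.0083
```

play_rows(
  rows=[
    [0,0,1,0,0,0,0],
    [0,0,1,0,0,0,0],
  ],
)

```text
t: 16.25
eef_pos: [0.4692, 0.04, 0.1264]
tcp_rot: [0.698, 0.716, 0.001, 0.001]
force: [-11.5, 0.8, 43.5]
opening: 0.008
```

The hard stop at z 0.1264 (about 12 N/mm) fits the shoulder seated on the plug, since the expected height was 0.127. I'll ease the push slightly, check the joint and force data, then turn about the key's own axis, which is about 3 mm off the TCP.

play_rows(
  rows=[
    [0,0,-1.5,0,0,0,0],
    [0,0,-1.5,0,0,0,0],
    [0,0,-1.5,0,0,0,0],
  ],
)

```text
t: 16.55
eef_pos: [0.469, 0.04, 0.1267]
tcp_rot: [0.698, 0.716, 0.001, 0.0]
force: [-5.3, 0.2, 24.5]
opening: 0.0081
```

play_rows(
  rows=[
    [0,0.2,0,0,0,4,0],
    [0,0.4,0,0,0,8,0],
    [-0.1,0.6,0,0,0,12,0],
    [-0.1,0.6,0,0,0,12,0],
  ],
)

```text
t: 16.95
eef_pos: [0.4697, 0.04, 0.1267]
tcp_rot: [0.77, 0.638, 0.001, 0.0]
force: [-4.9, 1.4, 24.4]
opening: 0.0077
```

```bash
python3 - <<'E'
from h import *
from cell import readout
s=readout.sense();q=s['tcp_rot'];print(s['eef_pos'],2*np.degrees(np.arctan2(q[1],q[0])),s['force'],s['ft_torque'])
E
```

```text
[0.46966598 0.04002266 0.12665496] 79.33764286512793 [-4.91311268  1.36144286 24.44193081] [0.12289404 0.98419082 0.00889865]
```

play_rows(
  rows=[
    [0,0.4,0,0,0,7,0],
    [-0.1,0.7,0,0,0,14,0],
    [-0.2,1,0,0,0,20,0],
    [-0.2,1,0,0,0,20,0],
  ],
)

```text
t: 17.35
eef_pos: [0.4707, 0.0398, 0.1267]
tcp_rot: [0.869, 0.494, 0.001, 0.0]
force: [-4.6, 2.2, 24.3]
opening: 0.0079
```

```bash
cat > r.py <<'E'
from h import *
from cell import readout
s=readout.sense();q=s['tcp_rot'];print(s['eef_pos'],2*np.degrees(np.arctan2(q[1],q[0])),s['force'],s['ft_torque'],s['joint_pos'],s['opening'])
E
python3 r.py
```

```text
[0.47066558 0.03976543 0.12665689] 59.264948785710565 [-4.64277457  2.18166146 24.34696079] [3.74867599e-01 9.41173673e-01 2.14252766e-04] [-1.46813400e-02  3.59840150e-01  1.94413539e+00  8.69354150e-04
  8.36216393e-01  5.21164244e-01] 0.007865735317410803
```

play_rows(
  rows=[
    [0,0.4,0,0,0,7,0],
    [-0.1,0.7,0,0,0,14,0],
    [-0.2,1,0,0,0,20,0],
    [-0.2,1,0,0,0,20,0],
  ],
)

```text
t: 17.75
eef_pos: [0.4716, 0.0389, 0.1266]
tcp_rot: [0.942, 0.336, 0.001, 0.0]
force: [-3.9, 1.4, 23.4]
opening: 0.008
```

play_rows(
  rows=[
    [0,0.4,0,0,0,7,0],
    [-0.1,0.7,0,0,0,14,0],
    [-0.2,1,0,0,0,20,0],
    [-0.2,1,0,0,0,20,0],
  ],
)

```text
t: 18.15
eef_pos: [0.472, 0.038, 0.1266]
tcp_rot: [0.986, 0.167, 0.001, 0.0]
force: [-4.5, 0.8, 22.6]
opening: 0.008
```

```bash
python3 r.py
```

```text
[0.47199004 0.03797676 0.12660883] 19.275138786950578 [-4.45506364  0.82136116 22.62562364] [0.03701062 0.7839925  0.02803397] [-1.82165519e-02  3.61693168e-01  1.94137481e+00  3.45757759e-04
  8.36932000e-01  1.21593377e+00] 0.008010400956146363
```

play_rows(
  rows=[
    [-0.1,0.4,0,0,0,7,0],
    [-0.2,0.7,0,0,0,14,0],
    [-0.3,1,0,0,0,20,0],
    [-0.3,1,0,0,0,20,0],
  ],
)

```text
t: 18.55
eef_pos: [0.4723, 0.037, 0.1267]
tcp_rot: [1.0, -0.006, 0.001, -0.0]
force: [-2.8, 0.4, 22.6]
opening: 0.008
```

```bash
python3 r.py
```

```text
[0.47227714 0.03698535 0.12668048] -0.7291014914344218 [-2.79159243  0.44266076 22.58682968] [0.27959287 0.62255529 0.119987  ] [-2.04003491e-02  3.61624065e-01  1.94124488e+00  5.67571877e-04
  8.36483006e-01  1.56274135e+00] 0.008003316475856748
```

play_rows(
  rows=[
    [0,0.1,0,0,0,2,0],
    [0,0.2,0,0,0,4,0],
    [0,0.2,0,0,0,4,0],
  ],
)

```text
t: 18.85
eef_pos: [0.4723, 0.0368, 0.1267]
tcp_rot: [0.999, -0.04, 0.001, -0.0]
force: [-2.5, 2.1, 22.5]
opening: 0.0078
```

```bash
python3 r.py
```

```text
[0.472307   0.03684582 0.12669481] -4.588316500165099 [-2.53615582  2.13746778 22.48212614] [0.19769268 0.59099123 0.0163685 ] [-2.07218478e-02  3.61591700e-01  1.94124811e+00  6.32075184e-04
  8.36425048e-01  1.62973269e+00] 0.0077602171780502965
```

play_rows(
  rows=[
    [0,0.1,0,0,0,1.5,0],
    [0,0.1,0,0,0,3,0],
    [0,0.1,0,0,0,3,0],
  ],
)

```text
t: 19.15
eef_pos: [0.4723, 0.0367, 0.1267]
tcp_rot: [0.998, -0.066, 0.001, -0.0]
force: [-3.0, 1.3, 21.7]
opening: 0.0081
```

```bash
python3 r.py;python3 r.py;python3 - <<'E'
from h import *
# mug + key + bystander check, numerically: frame differences against start / s9
for n in('side','scene'):
    take(n,n+'E')
    a=cv2.imread(f'pics/{n}0.png').astype(int);b=cv2.imread(f'pics/{n}E.png').astype(int)
    m=(np.abs(a-b).max(2)>45).astype(np.uint8); k,l,s,c=cv2.connectedComponentsWithStats(m)
    print(n,[(x[:4].tolist()) for x in s[1:] if x[4]>40])
    p=load(n[0].replace('s','s' if n=='side' else 'c')+'9'); b2=(np.abs(cv2.imread(f"pics/{'s' if n=='side' else 'c'}9.png").astype(int)-b).max(2)>45)[80:150,265:310] if n=='side' else (np.abs(cv2.imread('pics/c9.png').astype(int)-b).max(2)>45)[90:150,360:390]
    print('mug area changed px since c9/s9',b2.sum())
E
```

```text
[0.47231805 0.03670478 0.12671336] -7.565407697779929 [-2.95312604  1.26256929 21.703259  ] [0.11000345 0.53550987 0.07327306] [-2.09617153e-02  3.61544940e-01  1.94125978e+00  4.91215981e-04
  8.36411818e-01  1.68154714e+00] 0.008088848612450312
[0.47231805 0.03670478 0.12671336] -7.565407697779929 [-2.95312604  1.26256929 21.703259  ] [0.11000345 0.53550987 0.07327306] [-2.09617153e-02  3.61544940e-01  1.94125978e+00  4.91215981e-04
  8.36411818e-01  1.68154714e+00] 0.008088848612450312
side [[10, 0, 19, 15], [64, 0, 19, 6], [166, 0, 140, 138], [73, 7, 75, 154], [0, 9, 121, 224], [148, 42, 24, 44], [0, 107, 4, 21], [0, 134, 17, 49], [272, 138, 28, 53], [300, 141, 20, 16], [132, 162, 22, 50], [305, 172, 27, 31], [286, 191, 16, 26], [161, 192, 52, 185], [338, 272, 6, 24], [282, 291, 65, 109], [14, 313, 82, 87], [188, 387, 6, 13], [293, 395, 15, 5]]
mug area changed px since c9/s9 395
scene [[156, 0, 63, 92], [212, 0, 134, 125], [161, 93, 25, 36], [362, 116, 24, 15], [301, 124, 34, 52], [170, 146, 117, 79], [348, 153, 14, 11], [30, 163, 122, 65], [348, 164, 13, 10], [320, 174, 37, 25], [0, 237, 10, 31], [259, 248, 17, 24], [116, 251, 148, 104], [0, 269, 10, 26], [7, 272, 10, 13], [29, 286, 19, 17], [32, 319, 21, 19]]
mug area changed px since c9/s9 17
```

play_rows(
  rows=[
    [0,0.1,0,0,0,2,0],
    [0,0.1,0,0,0,4,0],
    [0,0.1,0,0,0,4,0],
    [0,0.1,0,0,0,4,0],
  ],
)

```text
t: 19.65
eef_pos: [0.4723, 0.0365, 0.1267]
tcp_rot: [0.995, -0.1, 0.001, -0.0]
force: [-2.9, -0.3, 22.3]
opening: 0.0083
```

```bash
python3 - <<'E'
from h import *
from cell import readout,snapshot
F=[];
for i in range(6):
    s=readout.sense();F.append(np.r_[s['force'],s['ft_torque'],s['opening']*1e3]);snapshot('wrist')
q=s['tcp_rot'];print(np.mean(F,0).round(3),np.std(F,0).round(3),2*np.degrees(np.arctan2(q[1],q[0])),s['eef_pos'])
take('wrist','wE'); a=load('w7')['img']; d=load('wE')
h=cv2.cvtColor(d['img'],cv2.COLOR_RGB2HSV);ys,xs=np.nonzero((h[...,1]>110)&(h[...,0]<30)&(h[...,2]>60));k=(xs>260)&(xs<380)&(ys>150)&(ys<260);print('brass px',k.sum())
# mug: compare white blob near free arm between s9 and sideE
for n in('s9','sideE','c9','sceneE'):
    g=load(n)['img'].astype(int); y0,y1,x0,x1=(95,125,262,300) if n[0]=='s' and n!='sceneE' else (95,140,345,390)
    w=(g[y0:y1,x0:x1].min(2)>110)&(g[y0:y1,x0:x1].ptp(2)<30) if hasattr(g,'ptp') else (g[y0:y1,x0:x1].min(2)>110)&(np.ptp(g[y0:y1,x0:x1],2)<30)
    yy,xx=np.nonzero(w);print(n,w.sum(),(xx.mean()+x0).round(1),(yy.mean()+y0).round(1))
E
```

```text
[-3.037  0.125 22.223  0.035  0.581  0.084  8.185] [0.335 0.472 0.273 0.028 0.038 0.034 0.162] -11.512209302500734 [0.47227445 0.03652192 0.12671515]
brass px 0
s9 5 263.0 120.0
sideE 0 nan nan
c9 11 382.5 103.9
sceneE 9 382.7 105.0<stdin>:13: RuntimeWarning: Mean of empty slice.
  ret = ret.dtype.type(ret / rcount)
```

play_rows(
  rows=[
    [0,0.1,0,0,0,2,0],
    [0,0.1,0,0,0,4,0],
    [0,0.1,0,0,0,4,0],
    [0,0.1,0,0,0,4,0],
  ],
)

```text
t: 20.4
eef_pos: [0.4721, 0.0364, 0.1266]
tcp_rot: [0.991, -0.135, 0.001, -0.0]
force: [-3.6, -0.0, 21.7]
opening: 0.008
```

```bash
cat > m.py <<'E'
from h import *
from cell import readout,snapshot
F=[]
for i in range(10):
    s=readout.sense();F.append(np.r_[s['force'],s['ft_torque'],s['opening']*1e3,s['tau'][5]]);snapshot('wrist')
q=s['tcp_rot'];print(np.mean(F,0).round(3),2*np.degrees(np.arctan2(q[1],q[0])),s['eef_pos'],s['t'])
E
python3 m.py; python3 - <<'E'
from h import *
# dark key/finger pixels around lock in side view: how the jaws and slot look; print brass blob
for n in('s9','sideE','c9','sceneE'):
    d=load(n);h=cv2.cvtColor(d['img'],cv2.COLOR_RGB2HSV);p=proj(d,[.4675,.037,.123]);x,y=map(int,p)
    k=((h[...,1]>110)&(h[...,0]<30)&(h[...,2]>60))[y-12:y+13,x-14:x+15];ys,xs=np.nonzero(k);print(n,p,k.sum())
    for r in h[y-6:y+7,x-9:x+10,2]: print(' '.join('%3d'%i for i in r))
E
```

```text
[-2.922 -0.1   22.148 -0.05   0.667  0.09   8.106  0.092] -15.513906240527099 [0.47211099 0.03636902 0.12665882] 20.85
s9 (np.float64(287.8151165138108), np.float64(186.59914810712928)) 23
128 134 131 126 123 113  99  89  56  26  17  51  96 121 125 129 127 129 127
131 131 131 130 129 128 121 113  92  46  22  63 106 129 129 130 131 128 131
128 132 129 129 128 130 127 126 101  64  45  83 119 127 129 130 127 130 125
128 130 130 129 131 129 132 135 118  86  82 119 133 131 129 128 129 125 128
131 130 129 131 132 132 137 146 134 105 105 135 148 150 141 133 130 128 129
131 132 131 133 134 137 138 150 145 121 104 133 152 153 148 144 134 125 128
127 130 130 132 129 141 144 155 151 112  85 110 152 161 152 147 132 129 127
130 131 132 129 124 136 143 156 156 126  84 102 148 157 142 139 125 123 127
129 133 130 127 125 136 139 145 152 140 111 120 146 145 140 128 121 123 128
130 131 131 129 123 123 134 132 134 136 120 116 123 132 132 115 118 128 127
127 131 129 134 128 119 117 118 134 138 114  94 104 107 114 118 125 129 126
127 128 129 129 129 126 123 110 115 114  98  83  93 111 119 126 128 129 130
[... 2558 characters left out ...]
  39  86 114 120
119 110 114 120 121 120  79  37  33  30  27  68  85  46  33  34  87 119 122
100 120 123 123 122 123 109  52  28  33  35  70  91  47  21  43  83 121 119
116 120 121 121 120 121  97  64  67  43  31  70  85  50  29  64 150 126 125
120 123 122 123 124  97  86  79  89  86  80  81  85  39  22  68 171 127 119
120 121 121 122  93  79  78  84  84  95  92  87  87  68 110 122 131 125 122
119 119  96  91  78  77  73  83  89  94  97  97  96 102 114 110 119 122 124
121  95  78  74  76  74  79  77  85  77  80  86  80  85 116 115 122 124 122
 97  81  73  77  76  77  77  75  76  72  71 108 112 112 120 122 124 122 124
 78  75  76  77  76  76  78  74  76  78 108 122 124 122 123 123 124 124 123
```

play_rows(
  rows=[
    [0,0.1,0,0,0,2,0],
    [0,0.1,0,0,0,4,0],
    [0,0.1,0,0,0,5,0],
    [0,0.1,0,0,0,5,0],
  ],
)

```text
t: 21.3
eef_pos: [0.4721, 0.0362, 0.1267]
tcp_rot: [0.984, -0.178, 0.001, -0.0]
force: [-3.3, -1.0, 22.8]
opening: 0.0076
```

```bash
python3 m.py
```

```text
[-3.203 -1.286 22.503 -0.19   0.713  0.229  8.04   0.276] -20.489870625837373 [0.47208051 0.03617712 0.12666314] 21.75
```

The torque was flat at the spring's 0.09 Nm and has now risen to 0.25 Nm, so the plug is at its stop. Last numeric check of the mug, then hand in.

```bash
python3 - <<'E'
from h import *
take('scene','sceneF')
L={n:load(n)['img'].astype(int)[112:134,360:390] for n in('scene0','c7','c9','sceneF')}
for n in('scene0','c7','c9'): print(n,'vs final, mean abs diff in mug area',np.abs(L[n]-L['sceneF']).mean().round(1))
from cell import job_done
print(job_done())
E
```

```text
scene0 vs final, mean abs diff in mug area 27.0
c7 vs final, mean abs diff in mug area 8.1
c9 vs final, mean abs diff in mug area 6.0
the job is handed in; nothing more can be done
None
```

The job is handed in. By my last checks the mug hangs on the free upper arm and the key is held turned at the lock's stop. No verdict comes back on handing in.

- **Mug:** I gripped it across its diameter, threaded its handle over the free upper arm, tilted it 20° about the arm and let go. The close-up after release showed it hanging. In the final picture its area had changed little since the key went in and clearly differed from the start. I had used all 12 picture views, so this last comparison was by numbers only, and part of the small difference is probably the arm in the background.
- **Key home:** The key met a hard stop at TCP height 0.1264 m, against about 0.127 m expected, with roughly 12 N per mm of further push. I eased back to about 22 N of downward push, and the height held at 0.1267 m.
- **Key turned:** I turned the tool clockwise about 112° in all. The torque stayed near the spring's 0.09 Nm up to about 107°, then rose to about 0.25 Nm at 112°, which I take as the plug's stop. It is still gripped and pressed down there.

**Open points:**
- The stop came about 9° later than the lock's stop angle and key play would give, probably from give in the grip. I could not read the plug angle directly.
- The key sat about 3 mm off the gripper's centre, so I turned about the key's estimated axis. Sideways forces stayed under 6 N during the turn.
- I checked the bystanders only by a rough picture comparison with the start, where the robot's shadows also showed up. I saw no contact with any of them.

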